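# Offer up the footage counter's cover over its screw holes

### The arm

A 7-joint arm with a two-finger parallel gripper is mounted at the origin on the work surface. World frame = base frame: x ahead of the robot, y to its left, z up, the work surface at z = 0. Lengths are in m, angles in degrees, forces in N, time in s.
With the tool pointing down it reaches from about 0.4 to 0.875 m from the base axis. Payload 6.5 kg.
Tool frame: the origin (TCP) lies at the very end of the fingers, on their centre line; the grasp point (between the pads) lies 19 mm behind it (grasp_offset is the distance from the TCP to the grasp point, in m); z points along the fingers, y is the line along which they close (so a half turn about z gives the same grasp; the last joint's range is limited). The gripper opens to 85 mm and grips with 20 to 120 N. Pads are 22 mm wide; open, the fingers measure 114 mm over their backs; the gripper's body (76 mm by 85 mm) begins 54 mm behind the grasp point. The pads swing forward as they close: fully open they stand 13 mm farther back than shut.
Start: joints at [70.978, 30.733, -0.252, 88.115, 0.149, 61.152, -4.079], TCP at [0.171, -0.627, 0.231] pointing down, gripper open.
Joint ranges: [-154.64, 154.64], [-21.42, 123.67], [-72.66, 72.17], [13.99, 137.28], [-74.86, 254.86], [10.95, 109.41], [-158.01, 158.01]. Speed limits (degrees/s): [136.94, 136.94, 180, 180, 180, 180, 180].

### API

Orientations are given as [roll, pitch, yaw] about the fixed x, y, z axes, in that order (R = Rz(yaw) Ry(pitch) Rx(roll)).
In Python, from station import * gives the robot as it stands.
- The arm moves only by the tool carry_out, never from a script. Its argument "series" is a list of rows, each a list of 3 entries, a list of its own where there are three numbers: the opening, from -1 (shut) to 1 (fully open), then the shift along the tool's x, y, z in cm, then the turn about the tool's z in rad. A call has 1 to 12 rows; each row is the pose to reach, as a shift and turn from the pose commanded when the call began, along the tool's axes at that moment; what a row does not reach only later rows make up. A row lasts 1/12 s, in which the tool goes at most 41.7 mm and 7.16 degrees, less where a joint would pass 70% of its speed; a pose out of reach is approached as far as the arm can. A call with a gripper value outside its range is refused whole. The fingers move at their own pace and stop on an object; "force" is the grip in N (left out, the last holds). Time passes only in rows, so rows that repeat a pose let the fingers close. It gives the time, the measured TCP pose, the force, the opening and the grip force at its end, in the units of the state.
- get_state(): the state, without advancing time (a new reading comes with each control period).
- capture(name): name is "side" or "top" or "wrist"; returns a dict with "img" (384x512x3 uint8, red, green, blue), "mtx" (3x3 intrinsics, pixels), "k1" (the pictures are not rectified: a ray, as slopes to the right and down, at radius r is drawn at 1 + k1 r^2 times it, then the intrinsics apply), "view" (4x4, takes a point from world to camera coordinates); the wrist camera has in their place "T_tool_cam" (4x4, takes a point from camera to tool coordinates, whose origin is the TCP and whose axes are the flange's). Camera axes: x right, y up, looking along -z (the intrinsics and any distortion apply to the point x, -y, -z); pixel columns grow to the right and rows downward; lengths in m; the calibration is good to about 2 mm. A picture is of the moment at which its call begins: read the wrist's pose just before it. There is no depth.
- close_job(): hands the job in; it is judged then, once.
The state is a dict: "time_s": time; "joints": joint angles; "dq": joint speeds; "joint_efforts": joint torques, N m; "eef_pos": TCP position; "tcp_rot": TCP orientation; "contact_force": force on the tool from outside, world axes, zero at the start; "wrist_torque": the same for the moment, N m; "opening": opening from 0.0 (shut) to 1.0 (fully open); "gripper_force": force on a finger pad.
Only numpy, scipy, OpenCV 4.12 (cv2) and the standard library are available. Lean on these libraries where they do the work, as an engineer would, in place of code of your own. Each camera call takes 0.05 s, during which the arm holds its last target. There are 200 camera calls.

### The job

Clear the orange screwdriver off the open footage counter first: lay it, without dropping it, on the empty outline of the black tool mat, parallel to the blue one and with its handle at the same end. Then take the counter's green cover plate by its black hood and hold it level about 2 cm above the counter, not touching it, tongue over tongue, so that all three threaded holes lie centred under the plate's holes, ready for the screws. Finish while still holding it steady there, and leave the blue screwdriver, the loupe and the film cores where they are.

Things in the scene. Friction and masses are not known exactly. Their poses are not given: they have to be found in the camera images.
- orange_driver_center (a point): Orange screwdriver, at first lying across the open top of the footage counter: square handle 100 x 24 x 24 mm along x, then an 80 mm steel blade, 7 mm thick, at mid-height. Rests on a flat of the handle, blade in the air. Point: centre of the handle, 12 mm above its underside; +x points to the blade. 0.12 kg, balances 10 to 15 mm towards the blade
- orange_driver_blade_tip (a point): the end of the orange screwdriver's blade, on its axis
- blue_driver_center (a point): Blue screwdriver (bystander) of the same shape and axes as the orange one, already in its place on the tool mat, 80 mm beside the empty outline and parallel to it. Point: centre of its handle
- orange_driver: the same orange screwdriver; origin on the underside of its handle, below the handle's centre
- slot (a point): The empty white screwdriver outline on the black rubber tool mat (mat 220 x 160 x 4 mm, fixed): the point on the mat's top face where the centre of the handle belongs; +x is the direction in which the blade points (same as the blue screwdriver's), z up
- counter: Grey footage counter, fixed, open top 60 mm above the bench. Top outline: 100 x 100 mm square (x -60 to 40) with a 40 x 40 mm tongue (x 40 to 80); opening 60 x 50 mm about the origin, gears inside lie 12 mm or more below the top. Wheels stick out at the sides to y -68 and y +60, below the top. Origin on the bench under the opening's middle; +x points to the tongue
- counter_top (a point): the counter's top face, 60 mm straight above its origin, same axes
- cover: Green cover plate, at first loose on the bench: 4 mm thick, same outline as the counter's top (square x -60 to 40, y -50 to 50; tongue x 40 to 80, y -20 to 20), 0.25 kg, three 10 mm holes, black hood on top. Origin on its underside below the hood's middle, which is its balance point; +x points to the tongue. It fits when its origin is over the counter's and the x axes agree
- cover_hood (a point): centre of the black hood on the cover, the part to grip: solid block 50 mm along x, 24 mm along y, 30 mm high, standing on the plate; the point is 15 mm above the plate's top face and 19 mm above its underside
- cover_under (a point): the middle of the cover's underside (19 mm below cover_hood)
- loupe_center (a point): Loupe, a clear and black cylinder 40 mm across, 64 mm high, standing on the bench (bystander); the point is its centre
- yellow_core_mid (a point): Yellow film core, a plastic ring 50 mm across, 35 mm high, lying flat on the bench (bystander); the point is its centre
- white_core_mid (a point): White film core, a plastic ring 50 mm across, 35 mm high, lying flat on the bench (bystander); the point is its centre
- amber_core_mid (a point): Amber (orange) film core, a plastic ring 50 mm across, 35 mm high, lying flat on the bench (bystander); the point is its centre
- hole0 (a point): Underside mouth of the cover's 10 mm hole at its rear left corner (-48, +38) mm from the cover's origin
- thread0 (a point): Mouth of the counter's threaded hole (7 mm, brass rim) at its rear left corner (-48, +38) mm from the counter's origin, in the top face
- hole1 (a point): Underside mouth of the cover's 10 mm hole at its rear right corner (-48, -38) mm from the cover's origin
- thread1 (a point): Mouth of the counter's threaded hole (7 mm, brass rim) at its rear right corner (-48, -38) mm from the counter's origin, in the top face
- hole2 (a point): Underside mouth of the cover's 10 mm hole at its tongue (+62, 0) mm from the cover's origin
- thread2 (a point): Mouth of the counter's threaded hole (7 mm, brass rim) at its tongue (+62, 0) mm from the counter's origin, in the top face

How it is judged (in metres and radians):
On the way, in this order (a step that is already met when the one before it is completed fails the run):
1. the orange screwdriver lies released on the outline, parallel to the blue one, handle at the same end (horizontal distance between orange_driver_center and slot below 0.02 m and angle between the x axis of orange_driver_center and the x axis of slot, either way round below 0.2 rad and x of orange_driver_blade_tip in the frame of slot above 0.08 m and z of orange_driver_center in the frame of slot below 0.018 m and angle between orange_driver_center's own x axis and vertical above 1.47 rad and linear speed of orange_driver below 0.03 m/s and contact force between orange_driver and the arm below 0.1 N and contact force between orange_driver and the fingers below 0.1 N), for 0.2 s.
2. the cover is held steady, hovering with its holes over the threaded holes (horizontal distance between hole0 and thread0 below 0.005 m and horizontal distance between hole1 and thread1 below 0.005 m and horizontal distance between hole2 and thread2 below 0.005 m and z of cover_under in the frame of counter_top between 0.01 and 0.032 m and angle between cover_hood's own z axis and vertical below 0.1 rad and contact force between cover and the fingers above 1 N and contact force between cover and counter below 0.1 N and linear speed of cover below 0.02 m/s), for 0.3 s.
At the end, for the whole second after the job is handed in: Cover gripped, still, 10 to 32 mm above the counter's top, level within 0.1 rad, not touching it, each hole within 5 mm of its own threaded hole; orange screwdriver flat, released, handle centre within 20 mm of the outline's, parallel within 0.2 rad, handle at the same end as the blue one's (all of step 1 and all of step 2); the arm keeps its last pose, push and grip.
It fails at once if the blue screwdriver, the loupe or a film core is shifted by more than 25 mm (distance of any of loupe_center, yellow_core_mid, white_core_mid, amber_core_mid, blue_driver_center from where it was at the start of the episode above 0.025 m).
It fails at once if the orange screwdriver is dropped (falling freely from more than about 30 mm) (linear speed of orange_driver above 0.8 m/s and contact force between orange_driver and the fingers below 0.1 N).
It also fails if it takes over 64 s, if anything falls off the work surface, if the arm or the gripper's body presses on something with over 40 N, if the wrist force passes 120 N, or if a joint passes its speed limit or range.

## Working session

There is one attempt and no reset: what is moved stays moved. The work goes in short steps, Python scripts to look and compute and a tool call to move; the robot and the scene stay as the last step left them, time stands still between calls to the robot, and variables do not carry over. Pictures are saved under pics/ and viewed, at most 10 in all, crops included, and the job is handed in when it is done.

Besides the shell and the picture viewer there is one more tool, called as name([rows], argument=value, ...), one row to a line, values as JSON. carry_out: Moves the arm, as the interface text tells. Its arguments: {"type":"object","properties":{"series":{"type":"array"},"force":{"type":"number"}},"required":["series"]}

```bash
mkdir -p pics; ls
cat > h.py <<'E'
from station import *
import numpy as np, cv2, json
from scipy.spatial.transform import Rotation as R
def save(c,n): cv2.imwrite('pics/'+n+'.png',c['img'][:,:,::-1])
def look(name):
    s=get_state(); c=capture(name)
    if name=='wrist':
        T=np.eye(4); T[:3,:3]=R.from_euler('xyz',s['tcp_rot'],degrees=True).as_matrix(); T[:3,3]=s['eef_pos']
        c['view']=np.linalg.inv(T@np.array(c['T_tool_cam']))
    return c
def ray(c,uv):
    k=c['k1']; M=np.array(c['mtx'])
    p=cv2.undistortPoints(np.array(uv,float).reshape(-1,1,2),M,np.array([k,0,0,0],float)).reshape(-1,2)
    V=np.linalg.inv(np.array(c['view']))
    d=np.c_[p[:,0],-p[:,1],-np.ones(len(p))]@V[:3,:3].T
    return V[:3,3],d
def onz(c,uv,z):
    o,d=ray(c,uv); return o+d*((z-o[2])/d[:,2])[:,None]
def proj(c,P):
    P=np.atleast_2d(P); V=np.array(c['view']); q=P@V[:3,:3].T+V[:3,3]
    x=np.c_[q[:,0]/-q[:,2],-q[:,1]/-q[:,2]]; x=x*(1+c['k1']*(x**2).sum(1))[:,None]
    return x@np.array(c['mtx'])[:2,:2].T+np.array(c['mtx'])[:2,2]
E
python3 - <<'E'
from h import *
print(get_state())
a=look('top');save(a,'top');b=look('side');save(b,'side')
print(a['mtx'],a['k1'],np.round(a['view'],3),np.round(b['view'],3))
E
```

```text
pics
{'time_s': 0.0, 'joints': array([70.97858043, 30.778526  , -0.25227618, 88.17163554,  0.14930806,
       61.15179181, -4.07898211]), 'dq': array([-0.01860205,  0.00490615,  0.09449109,  0.02246245,  0.04404759,
       -0.00629936,  0.06835237]), 'joint_efforts': array([-5.38477034e-04, -5.83422446e+01,  1.04831994e+00, -2.59107006e+01,
        1.23030326e-02,  9.69743764e-03,  1.47891393e-05]), 'eef_pos': array([ 0.1705244 , -0.6265682 ,  0.23039542]), 'tcp_rot': array([-1.79898739e+02,  8.78144492e-03,  1.52314595e+01]), 'contact_force': array([-0.72543613,  0.49030725, -1.02122089]), 'wrist_torque': array([0.00331661, 0.01602446, 0.01381846]), 'gripper_force': 0.0, 'opening': 0.996731712286829}
[[462.48306806   0.         253.81885469]
 [  0.         462.48306806 193.81916635]
 [  0.           0.           1.        ]] -0.1830219532590639 [[-4.000e-03 -1.000e+00  1.900e-02 -7.000e-03]
 [ 9.900e-01 -1.000e-03  1.420e-01 -5.950e-01]
 [-1.420e-01  1.900e-02  9.900e-01 -1.435e+00]
 [ 0.000e+00  0.000e+00  0.000e+00  1.000e+00]] [[ 0.958 -0.285 -0.014 -0.565]
 [ 0.158  0.49   0.857 -0.145]
 [-0.238 -0.824  0.514 -0.814]
 [ 0.     0.     0.     1.   ]]
```

View pics/top.png

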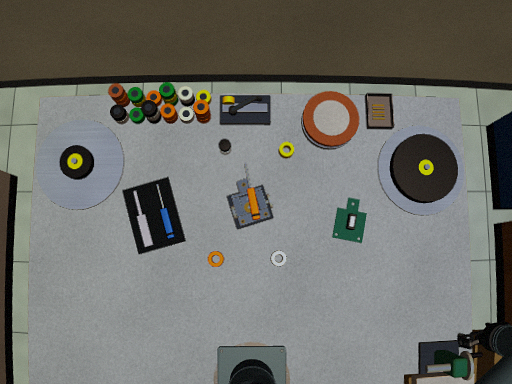

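View pics/side.png

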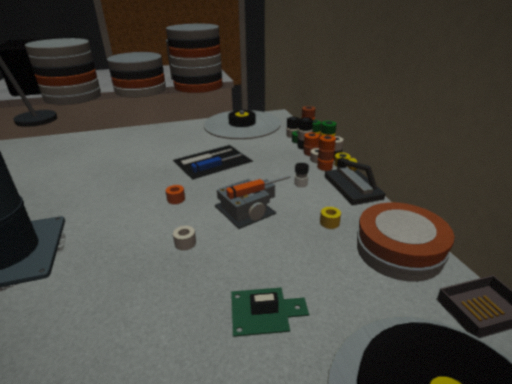

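The top view shows the orange handle at (253,203) with its blade to (246,165), the counter's tongue at (242,183) and the cover at (350,222). The white outline is at about (143,220) and the blue driver at (167,223), both with blades pointing up in the image. Next I'll measure these.

```bash
cat >> h.py <<'E'
def mask(c,lo,hi,box=None):
    m=cv2.inRange(cv2.cvtColor(c['img'],cv2.COLOR_RGB2HSV),lo,hi)
    if box:
        k=np.zeros_like(m); x0,y0,x1,y1=box; k[y0:y1,x0:x1]=255; m&=k
    return m
def big(m):
    n,l,st,ce=cv2.connectedComponentsWithStats(m)
    i=1+np.argmax(st[1:,4]); return (l==i).astype(np.uint8), ce[i], st[i,4]
def rect(m,c,z):
    ys,xs=np.nonzero(m); P=onz(c,np.c_[xs,ys],z)[:,:2]
    r=cv2.minAreaRect(P.astype(np.float32)*1000); mean=P.mean(0)
    w,v=np.linalg.eigh(np.cov(P.T)); a=v[:,1]
    return mean.round(4), np.round(r[0],1), np.round(r[1],1), round(r[2],1), 'axis deg',np.degrees(np.arctan2(a[1],a[0])).round(1)
E
python3 - <<'E'
from h import *
c=look('top')
m,ce,n=big(mask(c,(5,150,120),(20,255,255),(225,160,285,235)));print('orange',ce,n,rect(m,c,.08))
m,ce,n=big(mask(c,(95,120,80),(125,255,255),(120,170,190,250)));print('blue',ce,n,rect(m,c,.026))
m,ce,n=big(mask(c,(0,0,150),(180,60,255),(128,185,156,248)));print('outline',ce,n,rect(m,c,.004))
m,ce,n=big(mask(c,(60,80,30),(90,255,255),(320,190,380,250)));print('green',ce,n,rect(m,c,.004))
cs=[]
m,ce,n=big(mask(c,(0,0,0),(180,255,45),(115,170,195,260)));print('mat',ce,n,rect(m,c,.004))
x=c['img'][155:255,110:390]; x=cv2.resize(x,None,fx=2.85,fy=2.85,interpolation=cv2.INTER_CUBIC); cv2.imwrite('pics/crop1.png',x[:,:,::-1])
E
```

```text
orange [252.47916667 200.54166667] 192 (array([ 0.5684, -0.0038]), array([568.9,  -3.8]), array([81.6, 23.2]), 11.0, 'axis deg', np.float64(-168.6))
blue [166.06779661 220.17514124] 177 (array([0.5119, 0.2735]), array([511.8, 273.3]), array([82. , 22.4]), 16.5, 'axis deg', np.float64(-163.3))
outline [142.88811189 224.61188811] 286 (array([0.4992, 0.3538]), array([521.4, 360.6]), array([185.2,  24.1]), 16.6, 'axis deg', np.float64(-163.9))
green [349.39016018 222.14302059] 874 (array([ 0.5058, -0.3238]), array([ 516.7, -326.7]), array([ 99.7, 139. ]), 79.0, 'axis deg', np.float64(169.2))
mat [153.75686757 213.93152932] 2439 (array([0.5345, 0.3187]), array([530.7, 321. ]), array([218.1, 157.9]), 16.1, 'axis deg', np.float64(-162.3))
```

View pics/crop1.png

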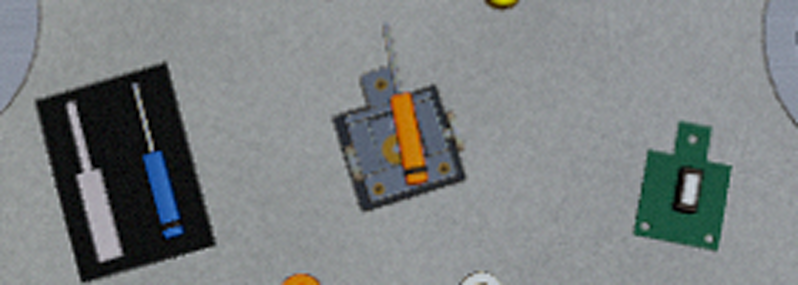

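```bash
cat >> h.py <<'E'
def go(x,y,z,yaw,s=None):
    s=s or get_state(); Rm=R.from_euler('xyz',s['tcp_rot'],degrees=True)
    d=Rm.inv().apply(np.array([x,y,z])-s['eef_pos'])*100
    t=-np.radians((yaw-s['tcp_rot'][2]+180)%360-180)
    print('shift cm',d.round(2),'turn',round(t,3),'rows>=',round(max(np.linalg.norm(d)/4.17,abs(t)/.125),1))
E
python3 - <<'E'
from h import *
c=look('wrist');print(np.round(c['T_tool_cam'],3),c['mtx'][0][0],c['k1'])
go(.50,0,.32,13)
E
```

```text
[[-0.001  0.955  0.298  0.076]
 [ 1.     0.     0.     0.001]
 [ 0.     0.298 -0.955 -0.143]
 [ 0.     0.     0.     1.   ]] 339.6023347290874 -0.016121898400815165
shift cm [ 48.25 -51.84  -8.88] turn 0.039 rows>= 17.1
```

carry_out([
  [1, [2, -2, -2], 0],
  [1, [5, -5, -4], 0],
  [1, [8, -8, -6], 0],
  [1, [11, -11, -8], 0],
  [1, [14, -14, -9], 0.02],
  [1, [17, -17, -9], 0.03],
  [1, [20, -20, -9], 0.04],
  [1, [23, -23, -9], 0.04],
  [1, [26, -26, -9], 0.04],
  [1, [29, -29, -9], 0.04],
  [1, [32, -32, -9], 0.04],
  [1, [35, -35, -9], 0.04],
])

```text
time_s: 1.2
eef_pos: [0.4059, -0.2149, 0.3215]
tcp_rot: [180.0, -0.0, 12.9]
contact_force: [1.7, -0.4, -0.0]
opening: 1.004
gripper_force: 0.0
```

Run:
```python
from h import *
print(get_state()['eef_pos'],get_state()['tcp_rot'])
go(.58,0,.32,13)
```

```text
[ 0.40594803 -0.21486902  0.32147364] [ 1.79968165e+02 -1.12101188e-02  1.29256640e+01]
shift cm [ 21.77 -17.05   0.14] turn -0.001 rows>= 6.6
```

carry_out([
  [1, [3, -2, 0], 0],
  [1, [6, -5, 0], 0],
  [1, [9, -7, 0], 0],
  [1, [12, -10, 0], 0],
  [1, [15, -12, 0], 0],
  [1, [18, -14, 0], 0],
  [1, [20, -16, 0], 0],
  [1, [21.8, -17, 0], 0],
  [1, [21.8, -17, 0], 0],
  [1, [21.8, -17, 0], 0],
])

```text
time_s: 2.03
eef_pos: [0.58, -0.0013, 0.3208]
tcp_rot: [-180.0, 0.0, 13.1]
contact_force: [-0.0, -0.2, 0.0]
opening: 0.998
gripper_force: 0.0
```

Run:
```python
from h import *
c=look('wrist');save(c,'w1')
m,ce,n=big(mask(c,(5,150,100),(20,255,255)));print('orange',ce,n,rect(m,c,.084))
```

```text
orange [255.12200957 169.90430622] 1254 (array([ 0.5667, -0.005 ]), array([568.1,  -5.3]), array([82.5, 22.9]), 11.1, 'axis deg', np.float64(-167.6))
```

View pics/w1.png

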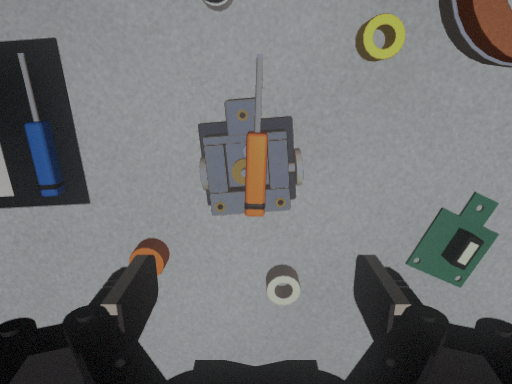

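The wrist view shows the orange handle from (256,132) to (256,216) and the brass thread holes at (242,115), (221,207) and (281,202). I'll measure the counter and compute the grasp.

```bash
cat >> h.py <<'E'
def holes(c,pts,z,lo,hi,r=9):
    out=[]
    for u,v in pts:
        m=mask(c,lo,hi,(u-r,v-r,u+r+1,v+r+1)); b=cv2.boundingRect(m); ys,xs=np.nonzero(m)
        out.append((b[0]+(b[2]-1)/2,b[1]+(b[3]-1)/2)); print(len(xs),b,(xs.mean().round(1),ys.mean().round(1)))
    return onz(c,out,z)
def fit(P,off=0):  # P order: thread0,1,2 -> origin,yaw
    A=np.array([[-48,38],[-48,-38],[62,0]])/1000; B=P[:,:2]
    a=A-A.mean(0);b=B-B.mean(0)
    th=np.arctan2((a[:,0]*b[:,1]-a[:,1]*b[:,0]).sum(),(a*b).sum()); Q=np.array([[np.cos(th),-np.sin(th)],[np.sin(th),np.cos(th)]])
    o=B.mean(0)-Q@A.mean(0); print('origin',o.round(4),'yaw',np.degrees(th).round(2),'res mm',((o+A@Q.T-B)*1000).round(1).tolist()); return o,th
E
python3 - <<'E'
from h import *
c=look('wrist')
P=holes(c,[(221,207),(281,202),(242,115)],.06,(12,70,50),(30,255,255)); print(P.round(4)); fit(P)
go(.571,-.0045,.12,11.2)
go(.571,-.0045,.063,11.2)
E
```

```text
49 (214, 202, 10, 9) (np.float64(218.9), np.float64(205.9))
52 (275, 197, 10, 9) (np.float64(279.3), np.float64(201.1))
65 (236, 109, 11, 11) (np.float64(240.7), np.float64(114.2))
[[ 0.5052  0.0269  0.06  ]
 [ 0.5288 -0.0464  0.06  ]
 [ 0.6221  0.0231  0.06  ]]
origin [0.5629 0.0046] yaw 17.51 res mm [[0.4, -0.5], [-0.3, 0.3], [-0.1, 0.1]]
shift cm [-0.81 -0.1  20.1 ] turn 0.029 rows>= 4.8
shift cm [-0.81 -0.1  25.8 ] turn 0.029 rows>= 6.2
```

carry_out([
  [1, [-0.5, 0, 3], 0.02],
  [1, [-0.8, -0.1, 6], 0.03],
  [1, [-0.8, -0.1, 9], 0.03],
  [1, [-0.8, -0.1, 12], 0.03],
  [1, [-0.8, -0.1, 15], 0.03],
  [1, [-0.8, -0.1, 18], 0.03],
  [1, [-0.8, -0.1, 21], 0.03],
  [1, [-0.8, -0.1, 23], 0.03],
  [1, [-0.8, -0.1, 24.5], 0.03],
  [1, [-0.8, -0.1, 25.3], 0.03],
  [1, [-0.8, -0.1, 25.8], 0.03],
  [1, [-0.8, -0.1, 25.8], 0.03],
], force=40)

```text
time_s: 3.13
eef_pos: [0.5715, -0.0039, 0.063]
tcp_rot: [180.0, 0.0, 11.2]
contact_force: [0.7, 0.6, 0.2]
opening: 0.999
gripper_force: 0.0
```

carry_out([
  [-1, [0, 0, 0], 0],
  [-1, [0, 0, 0], 0],
  [-1, [0, 0, 0], 0],
  [-1, [0, 0, 0], 0],
  [-1, [0, 0, 0], 0],
  [-1, [0, 0, 0], 0],
  [-1, [0, 0, 0], 0],
  [-1, [0, 0, 0], 0],
  [-1, [0, 0, 0], 0],
  [-1, [0, 0, 0], 0],
], force=40)

```text
time_s: 3.97
eef_pos: [0.5723, -0.0031, 0.0639]
tcp_rot: [180.0, -0.0, 11.2]
contact_force: [-0.6, 0.3, 5.6]
opening: 0.272
gripper_force: 40.0
```

carry_out([
  [-1, [0, 0, -0.3], 0],
  [-1, [0, 0, -1], 0],
  [-1, [0, 0, -2], 0],
  [-1, [0, 0, -3.5], 0],
  [-1, [0, 0, -5.5], 0],
  [-1, [0, 0, -7.5], 0],
  [-1, [0, 0, -9.5], 0],
  [-1, [0, 0, -11.5], 0],
  [-1, [0, 0, -13], 0],
  [-1, [0, 0, -14], 0],
  [-1, [0, 0, -14], 0],
  [-1, [0, 0, -14], 0],
])

```text
time_s: 4.97
eef_pos: [0.5719, -0.0031, 0.2035]
tcp_rot: [180.0, -0.0, 11.2]
contact_force: [0.2, 0.1, -0.9]
opening: 0.269
gripper_force: 39.3
```

Run:
```python
from h import *
s=get_state();print(s['eef_pos'],s['opening'],s['contact_force'])
c=look('wrist');save(c,'w2')
m,ce,n=big(mask(c,(5,150,100),(20,255,255)));print('orange',ce,n,rect(m,c,s['eef_pos'][2]+.021))
go(.483+.012*.959,.349+.012*.282,.2,16.5)
```

```text
[ 0.57185126 -0.00311928  0.20349664] 0.2686464139625707 [ 0.22566185  0.11815678 -0.92886304]
orange [255.40450886 277.00118089] 9315 (array([ 0.5738, -0.0037]), array([570.3,  -4.5]), array([80.2, 22.9]), 11.2, 'axis deg', np.float64(-168.8))
shift cm [ -0.61 -36.37   0.27] turn -0.092 rows>= 8.7
```

View pics/w2.png

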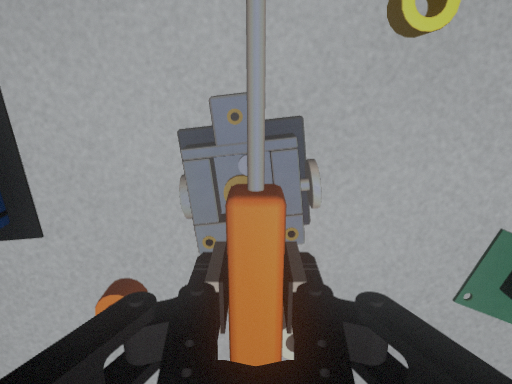

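Gripped about 11.5 mm ahead of the handle's centre and level. The counter's threads show at (235,116), (209,242) and (291,234). Now to the mat.

carry_out([
  [-1, [0, -1, 0], 0],
  [-1, [0, -3, 0], -0.02],
  [-1, [0, -6, 0], -0.04],
  [-1, [-0.2, -10, 0], -0.06],
  [-1, [-0.3, -14, 0], -0.08],
  [-1, [-0.4, -18, 0], -0.09],
  [-1, [-0.5, -22, 0], -0.09],
  [-1, [-0.6, -26, 0], -0.09],
  [-1, [-0.6, -30, 0], -0.09],
  [-1, [-0.6, -33, 0], -0.09],
  [-1, [-0.6, -35.4, 0], -0.09],
  [-1, [-0.6, -36.3, 0], -0.09],
])

```text
time_s: 6.02
eef_pos: [0.4917, 0.3573, 0.2023]
tcp_rot: [-179.8, 0.1, 16.7]
contact_force: [-1.4, 0.4, -2.9]
opening: 0.273
gripper_force: 39.4
```

carry_out([
  [-1, [0, 0, 0.5], 0],
  [-1, [0, 0, 1], 0],
  [-1, [0, 0, 1], 0],
])

```text
time_s: 6.27
eef_pos: [0.4954, 0.3489, 0.1912]
tcp_rot: [179.8, 0.2, 16.2]
contact_force: [0.5, -1.0, -1.2]
opening: 0.273
gripper_force: 39.4
```

Run:
```python
from h import *
s=get_state();print(s['eef_pos'],s['tcp_rot'],s['contact_force'])
c=look('wrist');save(c,'w3')
for P in ([.483,.349,.004],[.483+.13*.959,.349+.13*.284,.004]): print(proj(c,P))
m,ce,n=big(mask(c,(0,0,120),(180,60,255),(0,0,380,230)));print(ce,n)
m,ce,n=big(mask(c,(95,120,60),(125,255,255)));print('blue',ce,n,rect(m,c,.026))
```

```text
[0.49537301 0.34892072 0.19115919] [1.79841163e+02 1.74466195e-01 1.62480322e+01] [ 0.52552415 -1.04379857 -1.21432496]
[[250.39780306 179.37811224]]
[[249.06816832  38.53303654]]
[125.76391149 108.84495788] 55314
blue [335.45155925 176.42993763] 2405 (array([0.5132, 0.2745]), array([511.4, 274.4]), array([85.2, 27.1]), 16.1, 'axis deg', np.float64(-162.3))
```

View pics/w3.png

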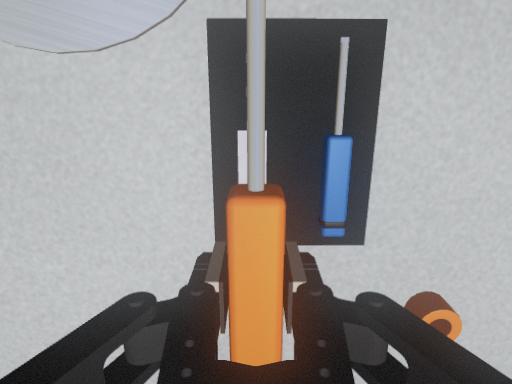

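The outline's handle front edge shows at (252,131), with a lateral span of 238–267. I'll refine the target from that.

Run:
```python
from h import *
c=look('wrist')
P=onz(c,[(252.5,130.5),(345,38)],.004)[:,:2];a=np.radians(16.4);u=np.array([np.cos(a),np.sin(a)])
s=P[0]-.05*u;print('slot',s)
g=s+.0115*u;go(*g,.011,16.4)
```

```text
slot [0.48275774 0.34646064]
shift cm [-0.18 -0.12 18.15] turn -0.003 rows>= 4.4
```

carry_out([
  [-1, [-0.1, -0.1, 1], 0],
  [-1, [-0.2, -0.1, 3], 0],
  [-1, [-0.2, -0.1, 5.5], 0],
  [-1, [-0.2, -0.1, 8], 0],
  [-1, [-0.2, -0.1, 10.5], 0],
  [-1, [-0.2, -0.1, 13], 0],
  [-1, [-0.2, -0.1, 15], 0],
  [-1, [-0.2, -0.1, 16], 0],
  [-1, [-0.2, -0.1, 16.8], 0],
  [-1, [-0.2, -0.1, 17.3], 0],
  [-1, [-0.2, -0.1, 17.5], 0],
  [-1, [-0.2, -0.1, 17.5], 0],
])

```text
time_s: 7.37
eef_pos: [0.4936, 0.3525, 0.0187]
tcp_rot: [-180.0, -0.0, 16.4]
contact_force: [-0.9, -1.3, -1.0]
opening: 0.274
gripper_force: 39.4
```

carry_out([
  [-1, [0, 0, 0.2], 0],
  [-1, [0, 0, 0.4], 0],
  [-1, [0, 0, 0.5], 0],
  [-1, [0, 0, 0.5], 0],
])

```text
time_s: 7.7
eef_pos: [0.4932, 0.3522, 0.0134]
tcp_rot: [180.0, -0.0, 16.4]
contact_force: [0.1, 0.4, -1.1]
opening: 0.275
gripper_force: 39.4
```

carry_out([
  [-1, [0, 0.1, 0.2], 0],
  [-1, [0, 0.2, 0.4], 0],
  [-1, [0, 0.2, 0.5], 0],
  [-1, [0, 0.2, 0.5], 0],
])

```text
time_s: 8.03
eef_pos: [0.4938, 0.35, 0.0081]
tcp_rot: [180.0, 0.0, 16.4]
contact_force: [-0.1, 0.4, -0.8]
opening: 0.27
gripper_force: 39.4
```

carry_out([
  [-1, [0, 0, 0.1], 0],
  [-1, [0, 0, 0.15], 0],
  [-1, [0, 0, 0.2], 0],
  [-1, [0, 0, 0.2], 0],
])

```text
time_s: 8.37
eef_pos: [0.4938, 0.3502, 0.0079]
tcp_rot: [179.9, -0.0, 16.4]
contact_force: [-4.2, -4.3, 15.6]
opening: 0.269
gripper_force: 41.6
```

carry_out([
  [-0.3, [0, 0, 0], 0],
  [-0.1, [0, 0, 0], 0],
  [0.2, [0, 0, 0], 0],
  [0.2, [0, 0, 0], 0],
  [0.2, [0, 0, 0], 0],
  [0.2, [0, 0, 0], 0],
])

```text
time_s: 8.87
eef_pos: [0.4937, 0.3503, 0.0061]
tcp_rot: [-180.0, 0.0, 16.4]
contact_force: [-0.1, -0.7, 0.3]
opening: 0.595
gripper_force: 0.0
```

carry_out([
  [0.2, [0, 0, -0.5], 0],
  [0.2, [0, 0, -2], 0],
  [0.2, [0, 0, -5], 0],
  [0.2, [0, 0, -8], 0],
  [0.2, [0, 0, -12], 0],
  [0.2, [0, 0, -16], 0],
  [0.2, [0, 0, -20], 0],
  [0.2, [0, 0, -23], 0],
  [0.2, [0, 0, -25], 0],
  [0.2, [0, 0, -25], 0],
  [0.2, [0, 0, -25], 0],
])

```text
time_s: 9.78
eef_pos: [0.4941, 0.3508, 0.2586]
tcp_rot: [-179.9, -0.2, 16.4]
contact_force: [-0.9, -0.9, -0.1]
opening: 0.601
gripper_force: 0.0
```

Run:
```python
from h import *
c=look('wrist');save(c,'w4')
m,ce,n=big(mask(c,(5,150,80),(20,255,255)));print('orange',ce,n,rect(m,c,.028))
m,ce,n=big(mask(c,(95,120,60),(125,255,255)));print('blue',ce,n,rect(m,c,.028))
```

```text
orange [255.53182917 166.66720387] 1241 (array([0.487 , 0.3477]), array([490.3, 348.3]), array([82.3, 22.7]), 16.9, 'axis deg', np.float64(-161.6))
blue [324.78680513 162.99022602] 1637 (array([0.5129, 0.2745]), array([511.4, 274.3]), array([83.4, 26.2]), 16.4, 'axis deg', np.float64(-162.8))
```

View pics/w4.png

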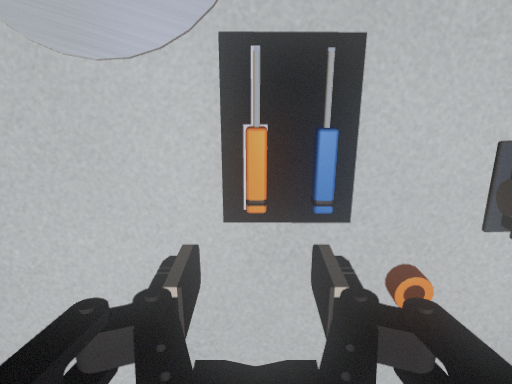

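The orange driver lies on its outline, handle spanning (256,127)–(256,213), parallel to the blue one and about 1 mm off. Now to the cover.

carry_out([
  [0.2, [-0.2, 1, 0], 0],
  [0.2, [-0.6, 3, -1], 0.02],
  [0.2, [-1.2, 6, -2], 0.05],
  [0.2, [-1.9, 9.5, -3], 0.08],
  [0.2, [-2.6, 13, -4], 0.12],
  [0.2, [-3.3, 16.5, -4], 0.16],
  [0.2, [-4, 20, -4], 0.2],
  [0.2, [-4.7, 23.5, -4], 0.24],
  [0.2, [-5.4, 27, -4], 0.28],
  [0.6, [-6.1, 30.5, -4], 0.32],
  [0.6, [-6.8, 34, -4], 0.36],
  [0.6, [-7.5, 37.5, -4], 0.4],
])

```text
time_s: 10.83
eef_pos: [0.5261, -0.0333, 0.2951]
tcp_rot: [180.0, 0.2, -6.7]
contact_force: [0.2, -0.3, 0.9]
opening: 0.803
gripper_force: 0.0
```

Run:
```python
from h import *
go(.555,-.33,.30,-11)
```

```text
shift cm [ 6.33 29.14 -0.5 ] turn 0.075 rows>= 7.2
```

carry_out([
  [0.6, [0.7, 3, 0], 0.02],
  [0.6, [1.4, 6.5, 0], 0.04],
  [0.6, [2, 10, 0], 0.06],
  [0.6, [2.8, 13.5, 0], 0.07],
  [0.6, [3.5, 17, 0], 0.07],
  [0.6, [4.2, 20.5, 0], 0.07],
  [0.6, [5, 23.5, 0], 0.07],
  [0.6, [5.6, 26, 0], 0.07],
  [0.6, [6, 27.5, 0], 0.07],
  [0.6, [6.2, 28.3, 0], 0.07],
  [0.6, [6.2, 28.3, 0], 0.07],
  [0.6, [6.2, 28.3, 0], 0.07],
])

```text
time_s: 11.83
eef_pos: [0.5563, -0.318, 0.2953]
tcp_rot: [-179.9, 0.1, -10.5]
contact_force: [-0.8, 0.0, 0.2]
opening: 0.799
gripper_force: 0.0
```

Run:
```python
from h import *
s=get_state();print(s['eef_pos'],s['tcp_rot'])
c=look('wrist');save(c,'w5')
m,ce,n=big(mask(c,(60,80,25),(90,255,255)));print('green',ce,n,rect(m,c,.004))
```

```text
[ 0.5562826  -0.317966    0.29534542] [-1.79928691e+02  1.03381200e-01 -1.05384895e+01]
green [267.63660157 182.39581236] 4967 (array([ 0.5099, -0.3263]), array([ 516.7, -328. ]), array([ 98.1, 138.2]), 78.5, 'axis deg', np.float64(168.4))
```

View pics/w5.png

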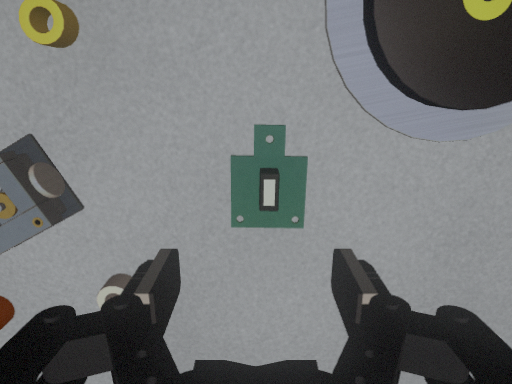

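The cover's holes show at (240,218), (295,219) and (269,139), with the hood at (269,190).

Run:
```python
from h import *
c=look('wrist')
P=holes(c,[(240,218),(295,219),(269,139)],.004,(0,0,85),(180,80,255),5); o,t=fit(P)
m,ce,n=big(mask(c,(0,0,150),(180,80,255),(255,165,285,215)));print(ce,n,rect(m,c,.034))
y=np.degrees(t); go(*o,.08,y); go(*o,.009,y)
```

```text
61 (235, 215, 11, 9) (np.float64(239.7), np.float64(218.3))
57 (291, 214, 10, 11) (np.float64(295.3), np.float64(219.4))
69 (265, 135, 10, 9) (np.float64(269.8), np.float64(138.8))
origin [ 0.5069 -0.3261] yaw -10.89 res mm [[0.1, -0.2], [-0.4, 0.1], [0.4, 0.1]]
[269.57971014 192.4057971 ] 276 (array([ 0.5064, -0.3263]), array([ 506.2, -326.3]), array([13. , 33.1]), 77.1, 'axis deg', np.float64(167.4))
shift cm [-4.74  1.84 21.6 ] turn 0.008 rows>= 5.3
shift cm [-4.73  1.85 28.7 ] turn 0.008 rows>= 7.0
```

carry_out([
  [0.6, [-1, 0.5, 2], 0],
  [0.6, [-2.5, 1, 5], 0],
  [0.6, [-4, 1.5, 8.5], 0],
  [0.6, [-4.7, 1.8, 12], 0],
  [0.6, [-4.7, 1.8, 15.5], 0],
  [0.6, [-4.7, 1.8, 19], 0.01],
  [0.6, [-4.7, 1.8, 22], 0.01],
  [0.6, [-4.7, 1.8, 24.5], 0.01],
  [0.6, [-4.7, 1.8, 26.5], 0.01],
  [0.6, [-4.7, 1.8, 27.8], 0.01],
  [0.6, [-4.7, 1.8, 28.5], 0.01],
  [0.6, [-4.7, 1.8, 28.5], 0.01],
], force=60)

```text
time_s: 12.93
eef_pos: [0.5071, -0.3268, 0.0105]
tcp_rot: [-179.9, 0.1, -11.1]
contact_force: [0.6, -0.6, 0.3]
opening: 0.8
gripper_force: 0.0
```

Run:
```python
from h import *
s=get_state();print(s['contact_force'],s['eef_pos']);go(.5068,-.3261,.011,-10.9)
```

```text
[ 0.62231726 -0.5733681   0.2779351 ] [ 0.50707265 -0.32680107  0.01045358]
shift cm [-0.04 -0.06 -0.05] turn -0.003 rows>= 0.0
```

carry_out([
  [-1, [0, 0, 0], 0],
  [-1, [0, 0, 0], 0],
  [-1, [0, 0, 0], 0],
  [-1, [0, 0, 0], 0],
  [-1, [0, 0, 0], 0],
  [-1, [0, 0, 0], 0],
  [-1, [0, 0, 0], 0],
  [-1, [0, 0, 0], 0],
  [-1, [0, 0, 0], 0],
  [-1, [0, 0, 0], 0],
], force=60)

```text
time_s: 13.77
eef_pos: [0.5083, -0.3282, 0.0127]
tcp_rot: [180.0, -0.1, -11.1]
contact_force: [-1.0, 1.6, 6.1]
opening: 0.271
gripper_force: 61.0
```

carry_out([
  [-1, [0, 0, -0.3], 0],
  [-1, [0, 0, -1], 0],
  [-1, [0, 0, -2], 0],
  [-1, [0, 0, -4], 0],
  [-1, [0, 0, -6.5], 0],
  [-1, [0, 0, -9], 0],
  [-1, [0, 0, -12], 0],
  [-1, [0, 0, -14.5], 0],
  [-1, [0, 0, -16.5], 0],
  [-1, [0, 0, -18], 0],
  [-1, [0, 0, -18], 0],
  [-1, [0, 0, -18], 0],
])

```text
time_s: 14.77
eef_pos: [0.5075, -0.3282, 0.1922]
tcp_rot: [180.0, -0.1, -11.1]
contact_force: [-0.6, -0.1, -2.2]
opening: 0.268
gripper_force: 59.8
```

Run:
```python
from h import *
s=get_state();print(s['contact_force'],s['eef_pos'])
c=look('wrist');save(c,'w6')
go(.5629,.0046,.19,17.5)
```

```text
[-0.57868434 -0.14199179 -2.20011204] [ 0.50752553 -0.32818234  0.19218691]
shift cm [ -0.91 -33.69   0.09] turn -0.5 rows>= 8.1
```

View pics/w6.png

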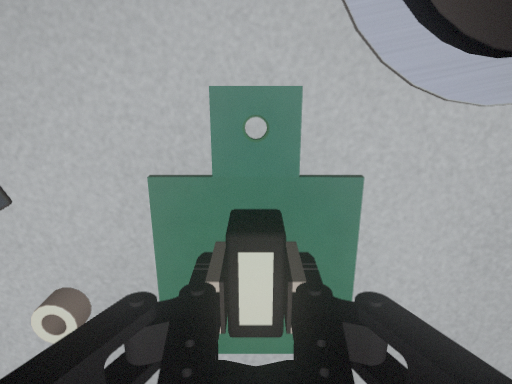

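The cover is gripped square and level. The tongue hole is at (256,128), the square's front corners at (148,176) and (363,176), and the tongue corners at (209,86) and (302,86). I'll compute its offset in the tool frame.

```bash
cat >> h.py <<'E'
def cov(c,s):
    g=mask(c,(60,80,25),(90,255,255),(60,20,460,280)); g,_,_=big(g)
    z=s['eef_pos'][2]-.0127+.004
    h=cv2.inRange(g,0,0)[100:155,230:285]; h,ce,n=big(h); hb=cv2.boundingRect(h)
    hc=(230+hb[0]+(hb[2]-1)/2,100+hb[1]+(hb[3]-1)/2)
    pts=[hc]
    for v in (95,105,150,165):
        xs=np.nonzero(g[v])[0]; pts.append(((xs.min()+xs.max())/2,v))
    for v in (185,200,220):
        xs=np.nonzero(g[v])[0]; pts.append(((xs.min()+xs.max())/2,v))
    u=[]
    for x in (165,190,320,345): u.append((x,np.nonzero(g[140:,x])[0].min()+140))
    T=R.from_euler('xyz',s['tcp_rot'],degrees=True).inv()
    f=lambda p:T.apply(onz(c,p,z)-s['eef_pos'])*1000
    print('hole',hc,f([hc]).round(1)); print('mid line',f(pts[1:])[:,:2].round(1).tolist()); print('front edge',f(u)[:,:2].round(1).tolist())
E
python3 - <<'E'
from h import *
cov(look('wrist'),get_state())
E
```

```text
hole (255.5, 127.0) [[60.7  1.1  8.6]]
mid line [[74.3, 1.1], [70.1, 1.5], [50.4, 0.9], [43.5, 0.9], [34.0, 1.1], [26.6, 0.8], [16.5, 0.8]]
front edge [[37.9, -40.8], [37.9, -29.2], [37.8, 30.9], [37.8, 42.5]]
```

Run:
```python
from h import *
c=look('wrist'); c['img']=cv2.imread('pics/w2.png')[:,:,::-1].copy()
T=np.eye(4);T[:3,:3]=R.from_euler('xyz',[180,0,11.2],degrees=True).as_matrix();T[:3,3]=[.57185,-.00312,.2035]
c['view']=np.linalg.inv(T@np.array(c['T_tool_cam']))
P=holes(c,[(209,242),(291,234),(235,116)],.06,(12,70,50),(30,255,255),11);fit(P)
c=look('top')
P=holes(c,[(243,182),(241,221),(267,213)],.06,(10,80,50),(30,255,255),6); print(P); fit(P[[1,2,0]])
```

```text
99 (203, 236, 13, 18) (np.float64(208.6), np.float64(241.9))
156 (280, 223, 18, 23) (np.float64(288.0), np.float64(233.7))
131 (227, 109, 15, 15) (np.float64(234.2), np.float64(116.0))
origin [0.5619 0.0056] yaw 17.61 res mm [[1.5, 1.1], [-0.2, -1.5], [-1.3, 0.4]]
12 (242, 183, 4, 4) (np.float64(243.3), np.float64(184.2))
13 (241, 219, 4, 4) (np.float64(242.4), np.float64(220.8))
13 (264, 207, 8, 9) (np.float64(265.9), np.float64(213.0))
[[ 0.62210362  0.0241033   0.06      ]
 [ 0.50793772  0.02734952  0.06      ]
 [ 0.53768092 -0.05120654  0.06      ]]
origin [0.5665 0.004 ] yaw 20.18 res mm [[0.4, -4.2], [-3.1, 3.0], [2.6, 1.3]]
```

carry_out([
  [-1, [0, -1, 0], -0.02],
  [-1, [0, -3, 0], -0.06],
  [-1, [0, -6, 0], -0.11],
  [-1, [-0.2, -9.5, 0], -0.16],
  [-1, [-0.3, -13, 0], -0.22],
  [-1, [-0.4, -16.5, 0], -0.28],
  [-1, [-0.5, -20, 0], -0.34],
  [-1, [-0.6, -23.5, 0], -0.4],
  [-1, [-0.7, -27, 0], -0.45],
  [-1, [-0.8, -30, 0], -0.48],
  [-1, [-0.8, -32.5, 0], -0.5],
  [-1, [-0.8, -33.7, 0], -0.5],
])

```text
time_s: 15.97
eef_pos: [0.5641, 0.0114, 0.1913]
tcp_rot: [-179.8, -0.1, 18.1]
contact_force: [-0.0, 1.0, -1.8]
opening: 0.269
gripper_force: 59.7
```

carry_out([
  [-1, [0, 0, 1], 0],
  [-1, [0, 0, 2.5], 0],
  [-1, [0, 0, 4.5], 0],
  [-1, [0, 0, 6.5], 0],
  [-1, [0, 0, 7], 0],
  [-1, [0, 0, 7], 0],
  [-1, [0, 0, 7], 0],
])

```text
time_s: 16.55
eef_pos: [0.5645, 0.0037, 0.1214]
tcp_rot: [180.0, 0.0, 17.5]
contact_force: [1.6, -0.3, -1.3]
opening: 0.267
gripper_force: 59.6
```

Run:
```python
from h import *
s=get_state();print(s['contact_force'],s['eef_pos'],s['tcp_rot'])
go(.5641,.0063,.093,17.5)
cov(look('wrist'),s)
```

```text
[ 1.58937137 -0.33528483 -1.26195448] [0.56445482 0.00368767 0.12141306] [1.79989158e+02 2.45520016e-02 1.74870189e+01]
shift cm [ 0.05 -0.26  2.84] turn -0.0 rows>= 0.7
hole (255.0, 126.5) [[60.1  0.8  8.7]]
mid line [[73.4, 0.8], [69.3, 0.8], [49.7, 1.0], [42.8, 1.0], [33.3, 1.3], [26.0, 1.0], [15.9, 0.8]]
front edge [[36.7, -40.7], [37.2, -29.1], [37.6, 30.7], [36.7, 42.3]]
```

carry_out([
  [-1, [0, -0.1, 0.5], 0],
  [-1, [0, -0.2, 1.2], 0],
  [-1, [0, -0.2, 2], 0],
  [-1, [0, -0.2, 2.5], 0],
  [-1, [0, -0.2, 2.8], 0],
  [-1, [0, -0.2, 2.8], 0],
  [-1, [0, -0.2, 2.8], 0],
])

```text
time_s: 17.18
eef_pos: [0.5639, 0.0062, 0.0931]
tcp_rot: [-180.0, 0.0, 17.5]
contact_force: [0.8, -0.6, -1.8]
opening: 0.265
gripper_force: 59.6
```

Run:
```python
from h import *
s=get_state();print(s['contact_force'],s['eef_pos'],s['tcp_rot'])
go(.5641,.0063,.093,17.5)
c=look('wrist'); w=cv2.resize(c['img'][80:280,130:380],None,fx=2,fy=2,interpolation=cv2.INTER_CUBIC)
b=look('side'); x=cv2.resize(b['img'][160:240,190:310],None,fx=3.3,fy=5,interpolation=cv2.INTER_CUBIC)
x=cv2.resize(b['img'][170:240,200:300],(300,210),interpolation=cv2.INTER_CUBIC); x=cv2.copyMakeBorder(x,0,190,0,0,0)
cv2.imwrite('pics/m1.png',np.hstack([w,x])[:,:,::-1]); save(c,'w7'); save(b,'s7')
```

```text
[ 0.78325731 -0.58737312 -1.82233069] [0.56387301 0.00621969 0.09306648] [-1.79992378e+02  1.94955794e-02  1.75266938e+01]
shift cm [ 0.02 -0.    0.01] turn 0.0 rows>= 0.0
```

View pics/m1.png

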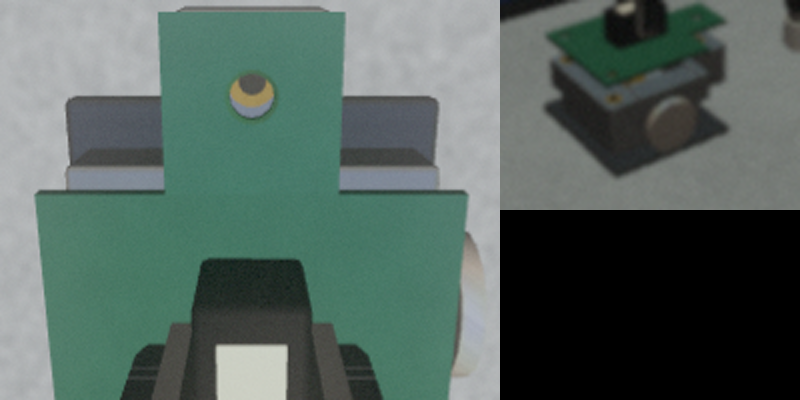

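Through the tongue hole at crop (252,96) the brass rim is laterally centred, and the counter's front face (67–437) and the cover (36–468) share the midline of 252. The side view shows a clear, level gap. Next, the fore-aft check.

Run:
```python
from h import *
s=get_state();c=look('wrist');T=R.from_euler('xyz',s['tcp_rot'],degrees=True).inv()
f=lambda u,v,z:(T.apply(onz(c,[(130+u/2-.25,80+v/2-.25)],z)-s['eef_pos'])[0,:2]*1000).round(1)
zt=s['eef_pos'][2]-.0127+.004
print('cover hole',f(253,96,zt),'cover front edge',f(150,191,zt),'L/R',f(36,192,zt),f(468,192,zt),'tongue end',f(252,12,zt))
print('thread dark near edge (58.5)',f(252,94,.06),'brass near edge',f(252,107,.06),'ctr front edge (40)',f(110,165,.06),'L/R',f(67,166,.06),f(438,166,.06),'tongue end(80)',f(252,7,.06))
img=c['img']
print(img[115:138,256].tolist())
```

```text
cover hole [59.5  1.4] cover front edge [ 38.  -22.3] L/R [ 37.8 -48.6] [37.7 50.9] tongue end [77.2  1.1]
thread dark near edge (58.5) [57.3  1.2] brass near edge [54.   1.2] ctr front edge (40) [ 38.8 -36.4] L/R [ 38.6 -47.8] [38.5 50.4] tongue end(80) [78.6  1.2]
[[77, 113, 89], [80, 108, 87], [83, 89, 82], [89, 89, 85], [82, 84, 77], [85, 83, 82], [88, 87, 82], [85, 83, 78], [88, 88, 85], [87, 88, 81], [84, 85, 81], [83, 83, 79], [97, 93, 82], [135, 122, 85], [160, 141, 89], [164, 144, 96], [159, 141, 88], [160, 141, 92], [155, 140, 101], [139, 138, 131], [129, 138, 153], [126, 136, 151], [125, 135, 151]]
```

carry_out([
  [-1, [0.05, 0, 0], 0],
  [-1, [0.1, 0, 0], 0],
  [-1, [0.1, 0, 0], 0],
  [-1, [0.1, 0, 0], 0],
  [-1, [0.1, 0, 0], 0],
  [-1, [0.1, 0, 0], 0],
  [-1, [0.1, 0, 0], 0],
  [-1, [0.1, 0, 0], 0],
  [-1, [0.1, 0, 0], 0],
  [-1, [0.1, 0, 0], 0],
])

```text
time_s: 18.17
eef_pos: [0.5649, 0.0065, 0.0933]
tcp_rot: [-180.0, 0.0, 17.5]
contact_force: [0.1, -0.3, -2.0]
opening: 0.266
gripper_force: 59.6
```

Run:
```python
from h import *
s=get_state();print(s['eef_pos'],s['tcp_rot'],s['opening'],s['gripper_force'],abs(s['dq']).max())
print(close_job())
```

```text
[0.56485839 0.00648772 0.09326697] [-1.79999083e+02  3.22807533e-03  1.75223146e+01] 0.2663049684871131 59.60663080215454 0.07157855902175932
the job is handed in; nothing more can be done
None
```

I handed the job in at about 18 s. By my camera measurements, the orange screwdriver lies released on its outline, about 1 mm off and parallel to the blue one. The cover is gripped and level about 2 cm above the counter, its holes within about 1 mm of the threads. The close-out call gave no verdict.

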